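# Roll the red-capped sample vial onto the viewing light

## Robot

A 6-joint arm with a two-finger parallel gripper is mounted at the origin on the work surface; the furniture and walls round the work are solid. World frame = base frame: x ahead of the robot, y to its left, z up, the work surface at z = 0. Lengths are in m, angles in rad, forces in N, time in s.
With the tool pointing down it reaches from about 0.35 to 0.85 m from the base axis. Payload 8.1 kg.
Tool frame: the origin (TCP) lies where the fingers leave the gripper's body, on its centre line; the fingertips stand 84 mm ahead of it and the grasp point (between the pads) lies 65 mm ahead of it; z points along the fingers, y is the line along which they close (so a half turn about z gives the same grasp; the last joint's range is limited). The gripper opens to 93 mm and grips with 3 to 60 N. Pads are 15 mm wide; open, the fingers measure 128 mm over their backs; the gripper's body (75 mm by 188 mm) begins 65 mm behind the grasp point.
Start: joints at [-1.276, 0.13, 1.488, -0, 1.523, -0.085], TCP at [0.222, -0.557, 0.303] pointing down, gripper open.
Joint ranges: [-2.96, 2.96], [-0.89, 2.26], [0.02, 2.5], [-1.34, 4.48], [0, 2.73], [-2.66, 2.66]. Speed limits (rad/s): [2.39, 2.39, 2.79, 3.14, 3.14, 3.14].

## Interface

Orientations are given as a rotation vector (axis times angle).
In Python, from plant import robot gives the robot as it stands.
- The arm moves only by the shell command python3 -m jog 'ROWS' [FORCE]. ROWS is text: rows parted by semicolons, each of 5 numbers parted by spaces: the opening, from 0 (shut) to 1 (fully open), then the shift along the tool's x, y, z in m, then the turn about the tool's z in degrees. A call has 1 to 10 rows; each row shifts and turns the commanded pose from where the row before left it, along the tool's axes as they then stand; what a row does not reach is not made up. A row lasts 1/12 s, in which the tool goes at most 41.7 mm and 7.16 degrees, less where a joint would pass 70% of its speed; a pose out of reach is approached as far as the arm can. A call with a gripper value outside its range is refused whole. The fingers move at their own pace and stop on an object; FORCE is the grip in N (left out, the last holds). Time passes only in rows, so rows that do not move let the fingers close. It gives the time, the measured TCP pose, the force, the opening and the grip force at its end, in the units of the state.
- robot.read_state(): the state, without advancing time (a new reading comes with each control period).
- robot.read_camera(name): name is "side" or "top" or "wrist"; returns a dict with "color" (480x640x3 uint8, red, green, blue), "intrinsics" (3x3 intrinsics, pixels), "pose" (4x4, takes a point from camera to world coordinates); the wrist camera has in their place "tool_from_camera" (4x4, takes a point from camera to tool coordinates, whose origin is the TCP and whose axes are the flange's). Camera axes: x right, y down, z forward; pixel columns grow to the right and rows downward; lengths in m; the calibration is good to about 2 mm. A picture is of the moment at which its call begins: read the wrist's pose just before it. There is no depth.
- robot.close_job(): hands the job in; it is judged then, once.
The state is a dict: "t": time; "q": joint angles; "dq": joint speeds; "joint_torque": joint torques, N m; "tool_pos": TCP position; "orientation": TCP orientation; "force": force on the tool from outside, world axes, zero at the start; "wrist_torque": the same for the moment, N m; "opening": finger opening in m; "gripper_force": force on a finger pad.
Only numpy, scipy, OpenCV 4.12 (cv2) and the standard library are available. Lean on these libraries where they do the work, as an engineer would, in place of code of your own. Each camera call takes 0.05 s, during which the arm holds its last target. There are 200 camera calls.

## Task

Take the paddle from its stand and, pushing with its blade, gently roll the red-capped amber vial along the track until it rests in the middle dip over the lit pane. Keep fingers off the glass of both vials, leave the white-capped vial lying where it is, and do not disturb the glass, corkscrew, foil cutter, bottle or candle. Then put the paddle back upright, fully down in the slot of its stand, and let go.

Things in the scene. Friction and masses are not known exactly. Their poses are not given: they have to be found in the camera images.
- track: Fixed wooden track, 118 mm (own x) by 320 mm (own y: the rolling direction, roughly left-right). Origin: centre of its underside, on the table. Two light rails, 12 mm wide, at own x -26 and +26 mm, tops 30 mm above the table; V dips across both at own y -100, 0 and +100 mm. Side cheeks: inner faces at own x -54 and +54 mm, 44 mm high. Brass end stops at own y -157 and +157 mm, 39 mm high.
- view_dip (a point): Where the vial's centre lies when it rests in the middle dip, over the lit pane: track's centre line, 41.6 mm above the table; axes as the track's. Each dip is 24 mm long (own y), its sides slope 20 degrees, 4.4 mm deep. On the flats between dips a vial's centre is 45 mm above the table.
- vial_red: Closed amber glass vial, red cap, 30 mm diameter, 100 mm long, round ends, 50 to 100 g. Origin: its centre; own x is its long axis, along the track's x; y and z turn as it rolls. Starts in either end dip. Pushed slowly, it stays at the blade or soon stops on the flat, and drops into a dip by itself once its centre has passed the edge.
- vial_white: Green glass vial with a white cap, same size and frame as the red-capped one, in the other end dip. To be left there.
- stand: Fixed dark wood stand for the paddle, 66 mm (own x) by 52 mm (own y), 34 mm high, with a slot in the middle, 56 mm (own x) by 13 mm (own y), its floor 8 mm above the table. Origin: centre of its underside, on the table.
- paddle: Loose paddle, 112 mm tall, about 120 g, upright in the stand's slot. Slick white blade 50 mm wide (own x), 8 mm thick (own y), 62 mm tall; above it a wooden handle 30 mm wide (x), 16 mm thick (y), 62 to 112 mm above the foot, on the same centre line. Origin: centre of the blade's foot; z up the handle. Flat blade faces look along y and -y; either may push.
- glass: Empty stemmed tasting glass, 65 mm wide, 155 mm tall, standing at the right of the table. Bystander. Origin: centre of its foot.
- bottle: Dark wine bottle, 73 mm wide, 317 mm tall, standing at the far right, fixed. Origin: centre of its underside.
- corkscrew: Folded corkscrew, 30 x 114 x 16 mm, lying at the right. Bystander. Origin: centre of its underside.
- cutter: Round black foil cutter, 43 mm wide, 18 mm high, at the far left. Bystander. Origin: centre of its underside.
- candle: Brown taper candle, 24 mm wide, 238 mm tall, at the far left, fixed. Origin: centre of its underside.
There are look-alikes about, which are no part of the job. What is shaped like the paddle but turquoise is not meant.

How it is judged:
On the way, in this order (a step that is already met when the one before it is completed fails the run):
1. the paddle is lifted clear of its stand (z of paddle in the frame of stand above 0.045 m), for 0.1 s.
2. the red-capped vial lies at rest in the middle dip (y of vial_red in the frame of track between -0.005 and 0.005 m and z of vial_red in the frame of track between 0.038 and 0.046 m and angle between the x axis of vial_red and the x axis of track, either way round below 0.1 rad and linear speed of vial_red below 0.02 m/s), for 0.3 s.
At the end, for the whole second after the job is handed in: The red-capped vial rests in the middle dip, its centre within 5 mm of the dip's line and its axis square to the track within 0.1 rad; the paddle rests in the stand, foot within 6 mm of the slot floor, of the slot's middle within 6 mm along and 5 mm across, tilted under 0.25 rad (all of step 2 and x of paddle in the frame of stand between -0.006 and 0.006 m and y of paddle in the frame of stand between -0.005 and 0.005 m and z of paddle in the frame of stand below 0.014 m and angle between paddle's own z axis and vertical below 0.25 rad and linear speed of paddle below 0.02 m/s); the robot touches nothing.
It fails at once if a finger or the arm touches a vial (contact force between any of the fingers, the arm and vial_red above 0.3 N or contact force between any of the fingers, the arm and vial_white above 0.3 N).
It fails at once if the red-capped vial is handled roughly: faster than 0.4 m/s, or the paddle presses on a vial with more than 10 N (linear speed of vial_red above 0.4 m/s or contact force between paddle and vial_red above 10 N or contact force between paddle and vial_white above 10 N).
It fails at once if the red-capped vial leaves the rails (z of vial_red in the frame of track above 0.06 m or z of vial_red in the frame of track below 0.03 m).
It fails at once if the white-capped vial is moved more than 10 mm (distance of vial_white from where it was at the start of the episode above 0.01 m).
It fails at once if a loose bystander is moved more than 20 mm, the glass tipped, or the bottle or candle struck with more than 3 N (distance of any of glass, corkscrew, cutter from where it was at the start of the episode above 0.02 m or angle between glass's own z axis and vertical above 0.2 rad or contact force between any of the fingers, the arm, paddle and bottle above 3 N or contact force between any of the fingers, the arm, paddle and candle above 3 N).
It also fails if it takes over 58 s, if anything falls off the work surface, if the arm or the gripper's body presses on something with over 40 N, if the wrist force passes 120 N, or if a joint passes its speed limit or range.

## Working session

There is one attempt and no reset: what is moved stays moved. The work goes in short steps, Python scripts to look and compute and a shell command to move; the robot and the scene stay as the last step left them, time stands still between calls to the robot, and variables do not carry over. Pictures are saved under pics/ and viewed, at most 10 in all, crops included, and the job is handed in when it is done.

```bash
mkdir -p pics; cat > h.py <<'E'
import numpy as np, cv2
from scipy.spatial.transform import Rotation as R
from plant import robot
def snap(name,fn=None):
    s=robot.read_state(); c=robot.read_camera(name)
    if name=='wrist':
        T=np.eye(4);T[:3,:3]=R.from_rotvec(s['orientation']).as_matrix();T[:3,3]=s['tool_pos']
        c['pose']=T@np.array(c['tool_from_camera'])
    if fn: cv2.imwrite(fn,cv2.cvtColor(c['color'],cv2.COLOR_RGB2BGR))
    return c
def ray(c,u,v,z):
    P=np.array(c['pose']);K=np.array(c['intrinsics'])
    d=P[:3,:3]@np.linalg.solve(K,[u,v,1.]);o=P[:3,3]
    return o+d*(z-o[2])/d[2]
def proj(c,p):
    P=np.array(c['pose']);q=P[:3,:3].T@(np.array(p)-P[:3,3]);q=np.array(c['intrinsics'])@q
    return q[:2]/q[2]
E
python3 - <<'E'
from h import *
s=robot.read_state();print(s)
for n in('top','side'):
    c=snap(n,f'pics/{n}0.png');np.savez(f'{n}0.npz',**c);print(c['pose'],c['intrinsics'])
E
```

```text
{'t': 0.0, 'q': array([-1.27636880e+00,  1.31147956e-01,  1.48927081e+00, -1.60166200e-05,
        1.52298402e+00, -8.53880311e-02]), 'dq': array([-8.08442632e-04,  1.71939635e-04, -1.83095235e-03, -7.13254661e-04,
       -7.07757345e-05,  1.40557452e-03]), 'joint_torque': array([ 1.55583446e-03, -5.59836388e+01, -4.91757274e+01,  7.70857651e-02,
        3.54033115e-02, -1.35720325e-04]), 'tool_pos': array([ 0.22235313, -0.55683681,  0.30169984]), 'orientation': array([-3.08334549e+00, -5.92694896e-01,  3.21454211e-04]), 'force': array([-0.71789731, -0.5378326 , -0.27487704]), 'wrist_torque': array([ 0.05991956, -0.01997134, -0.03106633]), 'gripper_force': 0.0, 'opening': 0.09282331630586349}
[[-0.00634003 -0.99510304  0.09863951  0.43925142]
 [-0.99978997  0.00823038  0.01876914 -0.05312968]
 [-0.01948907 -0.0984998  -0.99494621  1.02883652]
 [ 0.          0.          0.          1.        ]] [[461.84075793   0.         320.77503899]
 [  0.         461.84075793 239.25093087]
 [  0.           0.           1.        ]]
[[-0.98401101 -0.10617318  0.14300205  0.3628741 ]
 [-0.1774381   0.65393389 -0.73544965  0.73391434]
 [-0.01542886 -0.74906456 -0.66231732  0.75458421]
 [ 0.          0.          0.          1.        ]] [[516.30862945   0.         316.83936236]
 [  0.         516.30862945 243.49284437]
 [  0.           0.           1.        ]]
```

View pics/top0.png

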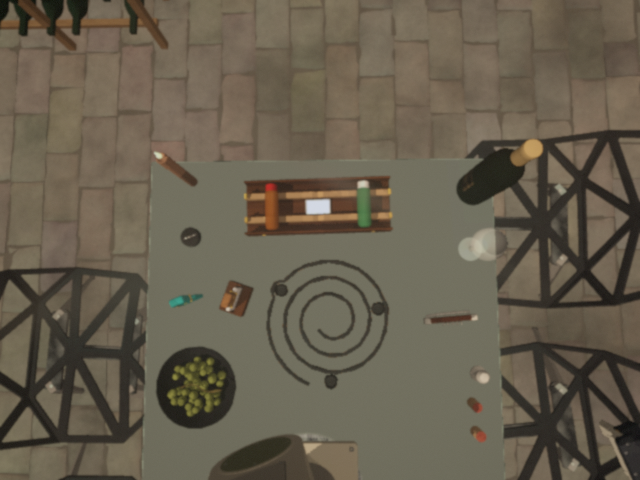

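View pics/side0.png

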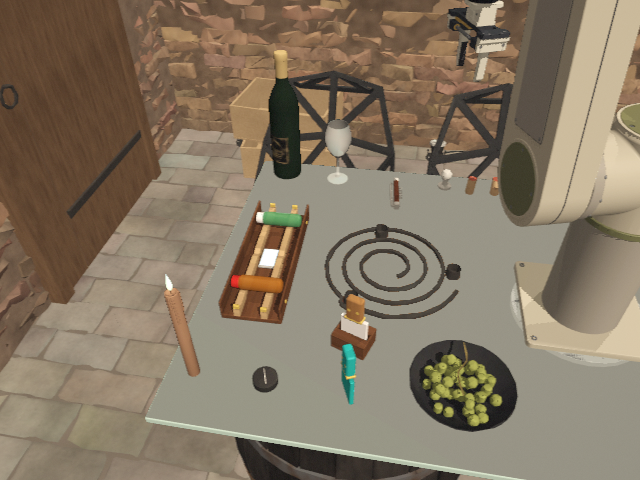

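The top view shows the red-capped vial at (271,206), the white-capped one at (364,204), the lit pane at (318,206) and the stand at (236,298). There are two paddle candidates: one with a brown handle and white blade in the stand (top 236,296; side 354,318), and one in turquoise on the left (top 183,300; side 349,375). The first fits the description: white blade, wooden handle, upright in the stand. I'll confirm it in a crop.

```bash
python3 - <<'E'
from h import *
t=cv2.imread('pics/top0.png');s=cv2.imread('pics/side0.png')
a=cv2.resize(t[265:335,155:275],None,fx=6,fy=6,interpolation=cv2.INTER_CUBIC)[:,:]
b=cv2.resize(t[165:245,230:405],(720,330),interpolation=cv2.INTER_CUBIC)
a=cv2.resize(a,(470,274));d=cv2.resize(s[285:410,320:400],(175,274),interpolation=cv2.INTER_CUBIC)
e=np.zeros((274,720,3),np.uint8);e[:,:470]=a;e[:,475:650]=d
cv2.imwrite('pics/crop.png',np.vstack([e,b[:320]]))
c=dict(np.load('top0.npz'));sd=dict(np.load('side0.npz'))
for n,u,v,z in [('red',271,206,.045),('white',364,204,.045),('pane',318,206,.03),('standtop',236,298,.034),('paddletop',234,296,.12),('turq',183,300,.0),('cutter',191,237,.018),('candlebase',194,183,0),('glass',470,249,0)]:
    print(n,ray(c,u,v,z).round(4))
hsv=cv2.cvtColor(t,cv2.COLOR_BGR2HSV)
def blob(img,lo,hi,box):
    x0,y0,x1,y1=box;h=cv2.cvtColor(img,cv2.COLOR_BGR2HSV);m=np.zeros(h.shape[:2],np.uint8)
    m[y0:y1,x0:x1]=cv2.inRange(h,lo,hi)[y0:y1,x0:x1]
    k=max(cv2.findContours(m,0,2)[0],key=cv2.contourArea);return k
# outline boxes
for n,lo,hi,box,z in [('pane',(0,0,170),(180,90,255),(295,190,345,225),.03),('standdark',(0,60,20),(25,255,120),(205,270,270,330),.034),('track',(0,50,20),(30,255,255),(235,165,400,245),.044),('turq',(80,80,40),(100,255,255),(160,285,215,315),.05)]:
    k=blob(t,lo,hi,box);r=cv2.minAreaRect(k);p=np.array([ray(c,*q,z) for q in cv2.boxPoints(r)]);print(n,r,p.mean(0).round(4));print(p[:,:2].round(4).tolist())
k=blob(s,(80,80,40),(100,255,255),(330,335,370,410));print('turq side',k[:,0].min(0),k[:,0].max(0));print('bottom',ray(sd,351,402,0),'top if base',ray(sd,349,348,.112))
E
```

```text
red [0.6099 0.0726 0.045 ]
white [ 0.6123 -0.1281  0.045 ]
pane [ 0.6115 -0.0287  0.03  ]
standtop [0.4127 0.1484 0.034 ]
paddletop [0.4189 0.1349 0.12  ]
turq [0.4081 0.2735 0.    ]
cutter [0.5468 0.2532 0.018 ]
candlebase [0.6724 0.2544 0.    ]
glass [ 0.5168 -0.365   0.    ]
pane ((317.5, 206.5), (13.0, 23.0), 90.0) [ 0.6104 -0.0276  0.03  ]
[[0.6251, -0.0024], [0.6246, -0.0529], [0.5958, -0.0526], [0.5962, -0.0023]]
standdark ((235.4488983154297, 298.3904724121094), (26.57052230834961, 32.038414001464844), 19.98310661315918) [0.412  0.1496 0.034 ]
[[0.3898, 0.1879], [0.4539, 0.1652], [0.4341, 0.1111], [0.3703, 0.134]]
track ((317.6761474609375, 205.44833374023438), (58.1827392578125, 150.2213134765625), 88.39399719238281) [ 0.6107 -0.0279  0.044 ]
[[0.6714, 0.1368], [0.6771, -0.1897], [0.5503, -0.1904], [0.5439, 0.1319]]
turq ((178.39999389648438, 300.70001220703125), (7.905693531036377, 18.024980545043945), 71.56504821777344) [0.4082 0.2673 0.05  ]
[[0.4102, 0.2883], [0.422, 0.2521], [0.4062, 0.2465], [0.3944, 0.2825]]
turq side [342 344] [355 404]
bottom [0.40114087 0.27233624 0.        ] top if base [0.41035848 0.24963863 0.112     ]
```

View pics/crop.png

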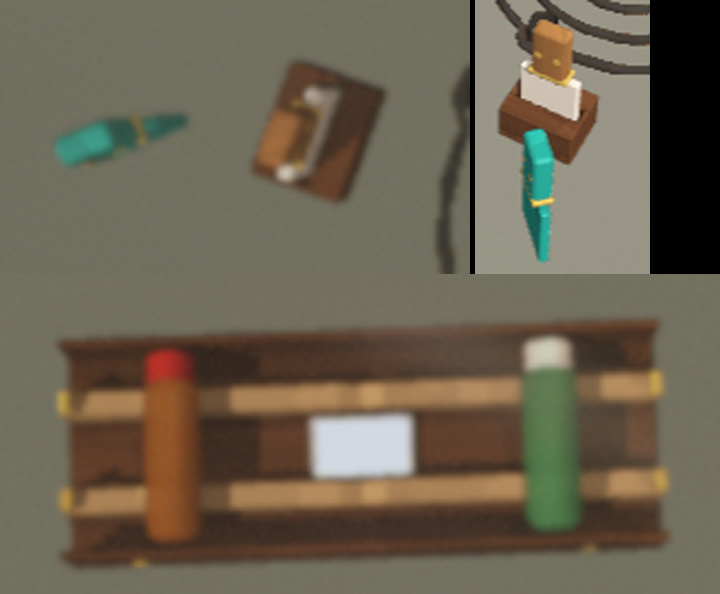

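The crop confirms it: the paddle with the white blade and wooden handle is upright in the dark stand. The turquoise one stands loose on the table about 120 mm to the left. Next I'll turn the tool in line with the slot.

```bash
python3 -m jog '1 0 0 0 -7;1 0 0 0 -7;1 0 0 0 -7;1 0 0 0 -7;1 0 0 0 -7;1 0 0 0 -7;1 0 0 0 -7'
cat >> h.py <<'E'
def rel(target):  # world target for TCP -> shift in tool axes, and yaw of tool y
    s=robot.read_state();M=R.from_rotvec(s['orientation']).as_matrix()
    print('t',round(s['t'],2),'pos',s['tool_pos'].round(4),'yawY',np.degrees(np.arctan2(M[1,1],M[0,1])).round(2),'zax',M[:,2].round(4),'shift',(M.T@(np.array(target)-s['tool_pos'])).round(4),'F',s['force'].round(1),'op',round(s['opening'],4))
E
python3 - <<'E'
from h import *
rel([.38,.12,.30]);print(snap('wrist')['tool_from_camera'])
E
```

```text
t: 0.68
tool_pos: [0.2224, -0.557, 0.3021]
orientation: [-2.555, -1.826, -0.001]
force: [-0.3, -0.1, -0.0]
opening: 0.0928
gripper_force: 0.0
t 0.68 pos [ 0.2224 -0.557   0.3021] yawY -18.9 zax [-3.0e-04  1.1e-03 -1.0e+00] shift [ 0.6916 -0.0701  0.0028] F [-0.3 -0.1 -0. ] op 0.0928
[[-1.11554965e-03 -9.59997775e-01 -2.80005407e-01  7.87941816e-02]
 [ 9.99999031e-01 -8.37822832e-04 -1.11155180e-03  2.83727185e-04]
 [ 8.32492330e-04 -2.80006376e-01  9.59997779e-01 -8.16663199e-02]
 [ 0.00000000e+00  0.00000000e+00  0.00000000e+00  1.00000000e+00]]
```

```bash
python3 -m jog '1 .04 0 0 0;1 .04 0 0 0;1 .04 0 0 0;1 .04 0 0 0;1 .04 0 0 0;1 .04 0 0 0;1 .04 0 0 0;1 .04 0 0 0;1 .04 0 0 0;1 .04 0 0 0' >/dev/null; python3 -m jog '1 .04 -.005 0 0;1 .04 -.005 0 0;1 .04 -.005 0 0;1 .04 -.005 0 0;1 .04 -.01 0 0;1 .04 -.01 0 0;1 .04 -.01 0 0;1 .04 0 0 0;1 .01 0 0 0;1 0 0 0 0'
python3 - <<'E'
from h import *
rel([.412,.15,.30]);c=snap('wrist','pics/w1.png');np.savez('w1.npz',**c)
E
```

```text
t: 2.4
tool_pos: [0.4157, 0.1509, 0.3022]
orientation: [-2.559, -1.821, 0.001]
force: [0.2, -0.7, -0.1]
opening: 0.093
gripper_force: 0.0
t 2.4 pos [0.4157 0.1509 0.3022] yawY -19.14 zax [-1.1e-03  2.0e-04 -1.0e+00] shift [-0.002  -0.0032  0.0022] F [ 0.2 -0.7 -0.1] op 0.093
```

View pics/w1.png

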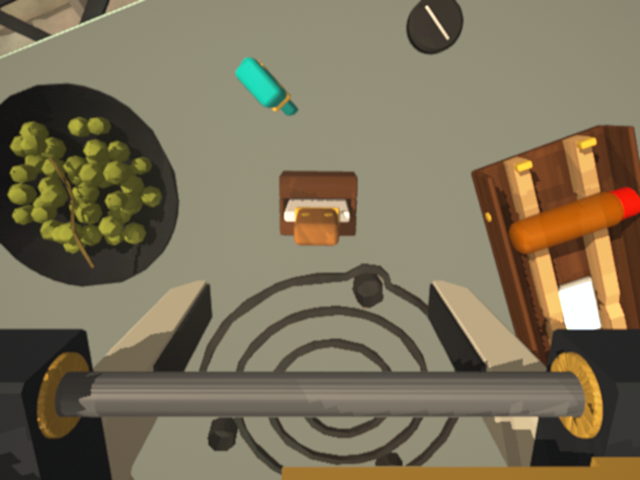

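The wrist view shows the stand square to the image, spanning u 279–357 with its top edge at v≈172. The handle top is at u 295–339 and v≈222–245, and the turquoise look-alike is well away at (265,85).

```bash
python3 - <<'E'
from h import *
c=dict(np.load('w1.npz'));g=c['color']
print('col u=316:',[(v,*map(int,g[v,316])) for v in range(164,252,3)])
h=cv2.cvtColor(g,cv2.COLOR_RGB2HSV);m=cv2.inRange(h,(5,120,90),(22,255,255));m[:170]=0;m[260:]=0;m[:,:270]=0;m[:,365:]=0
for v in(212,216,228,236,241,244):
    u=np.where(m[v])[0];print(v,u.min() if len(u) else 0,u.max() if len(u) else 0)
for n,u,v,z in[('handle far top edge L',295,245,.12),('R',339,245,.12),('st L',279.5,190,.034),('st R',357,190,.034),('st near bot',318,172,0),('near top',318,172,.034)]:print(n,ray(c,u,v,z).round(4))
E
```

```text
col u=316: [(164, 149, 145, 122), (167, 150, 146, 123), (170, 131, 122, 101), (173, 81, 51, 33), (176, 99, 63, 41), (179, 111, 69, 42), (182, 115, 69, 42), (185, 118, 72, 45), (188, 118, 72, 43), (191, 116, 72, 42), (194, 109, 67, 40), (197, 97, 63, 42), (200, 176, 155, 132), (203, 216, 192, 162), (206, 208, 178, 140), (209, 136, 89, 44), (212, 130, 82, 43), (215, 132, 84, 45), (218, 133, 84, 44), (221, 134, 85, 44), (224, 167, 103, 51), (227, 188, 116, 56), (230, 198, 122, 58), (233, 200, 122, 60), (236, 199, 121, 58), (239, 200, 122, 58), (242, 194, 119, 57), (245, 153, 121, 88), (248, 150, 146, 122), (251, 149, 145, 122)]
212 280 339
216 280 338
228 280 338
236 294 338
241 295 337
244 298 334
handle far top edge L [0.3985 0.1507 0.12  ]
R [0.4257 0.1412 0.12  ]
st L [0.3887 0.176  0.034 ]
st R [0.4499 0.1547 0.034 ]
st near bot [0.4223 0.1752 0.    ]
near top [0.4241 0.1796 0.034 ]
```

```bash
python3 -m jog '1 .002 -.0015 .02 0;1 0 0 .035 0;1 0 0 .035 0;1 0 0 .03 0;1 0 0 .017 0;1 0 0 0 0;1 0 0 0 0'
python3 - <<'E'
from h import *
rel([.4147,.1530,.165])
E
python3 -m jog '0 0 0 0 0;0 0 0 0 0;0 0 0 0 0;0 0 0 0 0;0 0 0 0 0;0 0 0 0 0;0 0 0 0 0;0 0 0 0 0;0 0 0 0 0;0 0 0 0 0' 30
```

```text
t: 3.03
tool_pos: [0.4144, 0.1493, 0.1652]
orientation: [-2.563, -1.815, 0.004]
force: [1.2, -0.8, -0.5]
opening: 0.0933
gripper_force: 0.0
t 3.03 pos [0.4144 0.1493 0.1652] yawY -19.39 zax [-2.4e-03 -9.0e-04 -1.0e+00] shift [ 0.0036 -0.0009  0.0002] F [ 1.2 -0.8 -0.5] op 0.0933
t: 3.87
tool_pos: [0.415, 0.1509, 0.1657]
orientation: [-2.561, -1.819, 0.0]
force: [-0.5, -0.6, 0.4]
opening: 0.0307
gripper_force: 0.2
```

```bash
python3 -m jog '0 0 0 0 0;0 0 0 0 0;0 0 0 0 0;0 0 0 0 0;0 0 0 0 0;0 0 0 0 0' 30
python3 - <<'E'
from h import *
rel([.4147,.1530,.165])
E
python3 -m jog '0 0 0 -.01 0;0 0 0 -.01 0;0 0 0 -.02 0;0 0 0 -.03 0;0 0 0 -.03 0;0 0 0 -.03 0;0 0 0 0 0;0 0 0 0 0'
python3 - <<'E'
from h import *
rel([.61,.0990,.165]);c=snap('wrist','pics/w2.png');np.savez('w2.npz',**c)
E
```

```text
t: 4.37
tool_pos: [0.415, 0.1508, 0.1657]
orientation: [-2.561, -1.819, 0.0]
force: [-0.4, 0.9, -2.0]
opening: 0.0298
gripper_force: 30.0
t 4.37 pos [0.415  0.1508 0.1657] yawY -19.24 zax [-1.e-04 -0.e+00 -1.e+00] shift [ 0.0019 -0.001   0.0007] F [-0.4  0.9 -2. ] op 0.0298
t: 5.03
tool_pos: [0.4163, 0.1511, 0.2993]
orientation: [2.56, 1.818, 0.009]
force: [-0.2, 0.1, -1.1]
opening: 0.0299
gripper_force: 30.0
t 5.03 pos [0.4163 0.1511 0.2993] yawY -19.24 zax [ 0.006   0.0014 -1.    ] shift [0.0141 0.1993 0.1354] F [-0.2  0.1 -1.1] op 0.0299
```

View pics/w2.png

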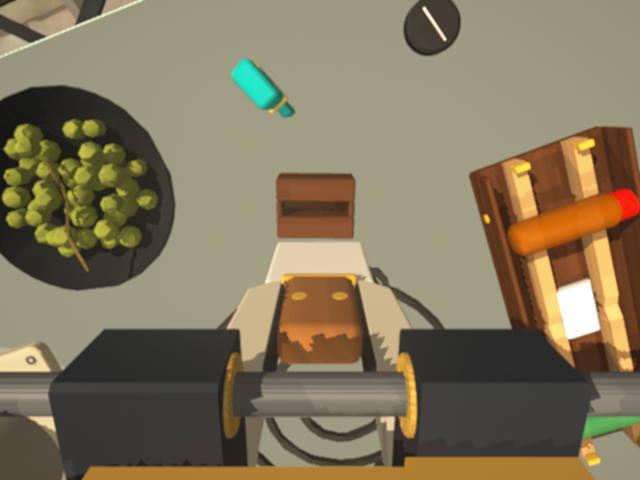

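The paddle is held square, and the slot is clear at u 279–354, v≈202–215. The red vial's axis runs from (515,240) to (635,204), with the lit pane at (578,308).

```bash
python3 - <<'E'
from h import *
c=dict(np.load('w2.npz'));g=c['color'];h=cv2.cvtColor(g,cv2.COLOR_RGB2HSV)
m=cv2.inRange(h,(0,170,110),(18,255,255));m[:,:495]=0;m[:175]=0;m[265:]=0
k=max(cv2.findContours(m,0,2)[0],key=cv2.contourArea);r=cv2.minAreaRect(k);print(r)
p=np.array([ray(c,*q,.042) for q in cv2.boxPoints(r)]);print('vial',p.round(4).tolist(),p.mean(0).round(4))
e=p[0]-p[1];f=p[1]-p[2];print(np.linalg.norm(e),np.degrees(np.arctan2(e[1],e[0])),np.linalg.norm(f),np.degrees(np.arctan2(f[1],f[0])))
for n,u,v,z in[('stopL',522,168,.039),('stopR',586,145,.039),('pane',578,308,.005),('pane30',578,308,.03),('slotL',279,208,.034),('slotR',354,209,.034),('slotnear',316,202,.034),('standnear',316,175,.034)]:print(n,ray(c,u,v,z).round(4))
t=dict(np.load('top0.npz'))
for n,q in[('vial',p.mean(0))]:print(n,'in top at',proj(t,q))
print('top stops',[ray(t,230+u/4.114,165+v/4.125,.039).round(4) for u,v in((65,403),(66,499),(655,382),(660,480))])
E
```

```text
((573.5, 215.0), (80.0, 131.0), 90.0)
vial [[0.5704, 0.1288, 0.042], [0.6701, 0.0938, 0.042], [0.661, 0.0249, 0.042], [0.5559, 0.0619, 0.042]] [0.6143 0.0773 0.042 ]
0.10561560076781107 160.66007055461492 0.06946878666883581 82.54041839771541
stopL [0.5834 0.1297 0.039 ]
stopR [0.6353 0.1308 0.039 ]
pane [ 0.6212 -0.0325  0.005 ]
pane30 [ 0.6093 -0.0154  0.03  ]
slotL [0.3859 0.1629 0.034 ]
slotR [0.445  0.1413 0.034 ]
slotnear [0.4169 0.1575 0.034 ]
standnear [0.4244 0.1788 0.034 ]
vial in top at [268.98038818 204.22719106]
top stops [array([0.4881, 0.1271, 0.039 ]), array([0.4383, 0.1261, 0.039 ]), array([ 0.4967, -0.1807,  0.039 ]), array([ 0.4461, -0.1822,  0.039 ])]
```

```bash
python3 -m jog '0 .004 .0394 0 0;0 .004 .0394 0 0;0 .004 .0394 0 0;0 .004 .0394 0 0;0 .0035 .0394 0 0;0 0 0 0 -6.9;0 0 0 0 -6.9;0 0 0 0 -6.8;0 0 0 0 0;0 0 0 0 0' >/dev/null
python3 - <<'E'
from h import *
rel([.6095,.105,.193]);c=snap('top');np.savez('t3.npz',**c);c=snap('side','pics/s3.png');np.savez('s3.npz',**c)
print('wanted foot px in side', proj(c,[.6095,.107,.035]))
E
```

```text
t 5.92 pos [0.6069 0.1043 0.2942] yawY 1.14 zax [-2.6e-03 -2.0e-04 -1.0e+00] shift [0.0007 0.0029 0.1012] F [-0.1  0.5 -0.9] op 0.0302
wanted foot px in side [252.97679935 298.0832603 ]
```

```bash
python3 -m jog '0 .001 .002 .02 0;0 0 0 .025 0;0 0 0 .02 0;0 0 0 .01 0;0 0 0 0 0;0 0 0 0 0'
python3 - <<'E'
from h import *
rel([.6095,.105,.193]);c=snap('side');g=c['color'][190:340,190:340]
cv2.imwrite('pics/s4.png',cv2.cvtColor(cv2.resize(g,None,fx=4,fy=4,interpolation=cv2.INTER_CUBIC),cv2.COLOR_RGB2BGR));np.savez('s4.npz',**c)
E
```

```text
t: 6.52
tool_pos: [0.6092, 0.1054, 0.2208]
orientation: [-2.196, -2.246, 0.001]
force: [-0.5, 0.0, -1.2]
opening: 0.0296
gripper_force: 30.0
t 6.52 pos [0.6092 0.1054 0.2208] yawY 1.3 zax [-7.e-04 -0.e+00 -1.e+00] shift [-0.0004  0.0003  0.0278] F [-0.5  0.  -1.2] op 0.0296
```

View pics/s4.png

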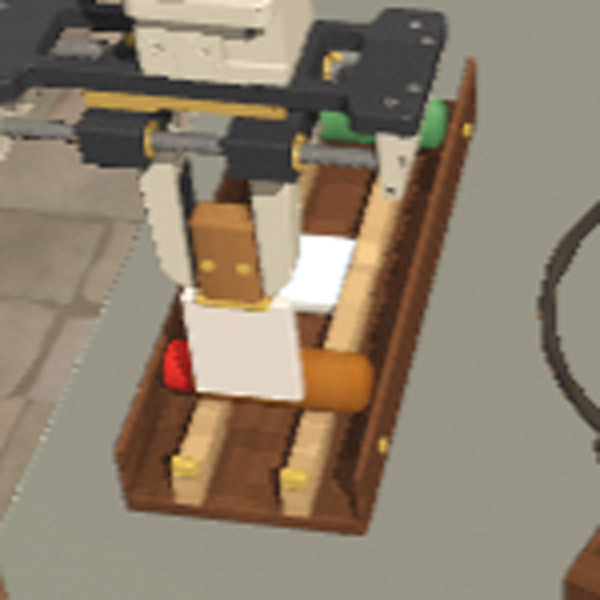

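The blade hangs behind the red vial and parallel to it, with its foot at about crop (248,396). The end stops at (185,466) and (293,478) are clear, so I'll lower it and push slowly.

```bash
python3 -c "
from h import *
c=dict(np.load('s4.npz'));print(proj(c,[.6092,.107,.063]),'seen',190+248/4,190+396/4)"
python3 -m jog '0 0 0 .01 0;0 0 0 .01 0;0 0 0 .006 0;0 0 0 0 0;0 0 0 0 0;0 0 0 0 0' 
python3 -m jog '0 -.002 0 0 0;0 -.002 0 0 0;0 -.002 0 0 0;0 -.002 0 0 0;0 -.002 0 0 0;0 -.002 0 0 0;0 -.002 0 0 0;0 -.002 0 0 0;0 0 0 0 0;0 0 0 0 0'
python3 - <<'E'
from h import *
rel([.6095,.105,.193])
E
```

```text
[251.65892446 287.8166615 ] seen 252.0 289.0
t: 7.07
tool_pos: [0.6095, 0.1054, 0.1948]
orientation: [-2.195, -2.248, 0.0]
force: [0.1, -0.4, -1.3]
opening: 0.0297
gripper_force: 30.0
t: 7.9
tool_pos: [0.6098, 0.0893, 0.1947]
orientation: [-2.195, -2.247, 0.0]
force: [0.4, 0.7, -0.2]
opening: 0.0299
gripper_force: 30.0
t 7.9 pos [0.6098 0.0893 0.1947] yawY 1.35 zax [-0. -0. -1.] shift [0.0157 0.0001 0.0017] F [ 0.4  0.7 -0.2] op 0.0299
```

```bash
for i in 1; do python3 -m jog '0 -.002 0 0 0;0 -.002 0 0 0;0 -.002 0 0 0;0 -.002 0 0 0;0 -.002 0 0 0;0 -.002 0 0 0;0 -.002 0 0 0;0 -.002 0 0 0;0 -.002 0 0 0;0 -.002 0 0 0'; done
python3 -m jog '0 -.002 0 0 0;0 -.002 0 0 0;0 -.002 0 0 0;0 -.002 0 0 0;0 -.002 0 0 0;0 -.002 0 0 0;0 -.002 0 0 0;0 -.002 0 0 0;0 -.002 0 0 0;0 -.002 0 0 0' | head -2
python3 - <<'E'
from h import *
rel([.6095,-.0056,.193]);c=snap('side');g=c['color'][170:320,190:340]
cv2.imwrite('pics/s5.png',cv2.cvtColor(cv2.resize(g,None,fx=4,fy=4,interpolation=cv2.INTER_CUBIC),cv2.COLOR_RGB2BGR))
E
```

```text
t: 8.73
tool_pos: [0.6103, 0.0692, 0.1947]
orientation: [-2.195, -2.248, 0.0]
force: [-0.2, 0.9, -0.1]
opening: 0.0297
gripper_force: 30.0
t: 9.57
tool_pos: [0.6108, 0.0492, 0.1947]
t 9.57 pos [0.6108 0.0492 0.1947] yawY 1.36 zax [ 0. -0. -1.] shift [-0.0548 -0.0026  0.0017] F [-0.1  0.1 -1.6] op 0.0299
```

View pics/s5.png

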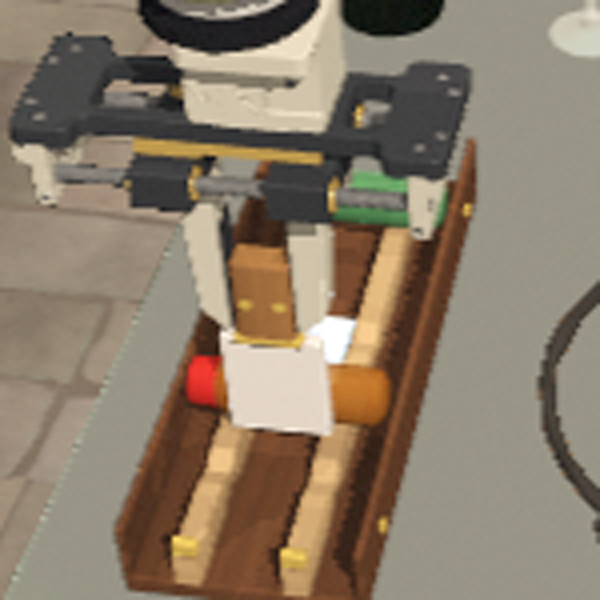

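The vial has left the end dip and lies squarely against the blade, with its axis from (190,380) to (390,395). I'll go on, and slow down near the dip.

```bash
python3 -m jog '0 -.002 0 0 0;0 -.002 0 0 0;0 -.002 0 0 0;0 -.002 0 0 0;0 -.002 0 0 0;0 -.002 0 0 0;0 -.002 0 0 0;0 -.002 0 0 0;0 -.002 0 0 0;0 -.002 0 0 0' | head -2
python3 -m jog '0 -.002 0 0 0;0 -.002 0 0 0;0 -.002 0 0 0;0 -.002 0 0 0;0 -.002 0 0 0;0 -.002 0 0 0;0 -.0015 0 0 0;0 -.0015 0 0 0;0 -.0015 0 0 0;0 -.0015 0 0 0' | head -2
python3 -m jog '0 -.001 0 0 0;0 -.001 0 0 0;0 -.001 0 0 0;0 -.001 0 0 0;0 -.001 0 0 0;0 -.001 0 0 0;0 -.001 0 0 0;0 -.001 0 0 0;0 0 0 0 0;0 0 0 0 0'
python3 - <<'E'
from h import *
rel([.6095,-.0056,.193]);t=snap('top')['color'];s=snap('side')['color']
a=cv2.resize(t[165:245,230:405],(700,320),interpolation=cv2.INTER_CUBIC);b=cv2.resize(s[180:320,190:365],(350,280),interpolation=cv2.INTER_CUBIC)
e=np.zeros((280,700,3),np.uint8);e[:,:350]=b
cv2.imwrite('pics/s6.png',np.vstack([a,e])[:,:,::-1])
E
```

```text
t: 10.45
tool_pos: [0.6112, 0.0292, 0.1947]
t: 11.28
tool_pos: [0.6117, 0.0113, 0.1947]
t: 12.12
tool_pos: [0.6119, 0.0034, 0.1947]
orientation: [-2.195, -2.248, -0.0]
force: [0.9, 0.1, -1.0]
opening: 0.0298
gripper_force: 30.0
t 12.12 pos [0.6119 0.0034 0.1947] yawY 1.35 zax [-0.  0. -1.] shift [-0.0089 -0.0026  0.0017] F [ 0.9  0.1 -1. ] op 0.0298
```

View pics/s6.png

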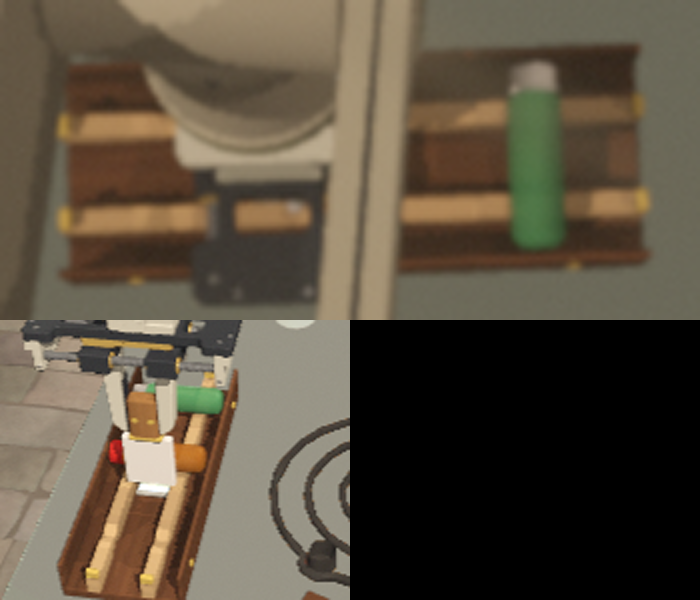

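```bash
cat >> h.py <<'E'
def vial(c):  # amber end + red cap tip in side view, rays at z .042
    h=cv2.cvtColor(c['color'],cv2.COLOR_RGB2HSV)
    out=[]
    for lo,hi in(((8,190,90),(18,255,255)),((0,200,90),(3,255,255))):
        m=cv2.inRange(h,lo,hi);m[:200]=0;m[300:]=0;m[:,:225]=0;m[:,310:]=0
        k=max(cv2.findContours(m,0,2)[0],key=cv2.contourArea);b=cv2.boundingRect(k);out.append(b)
        print(b,'mid',ray(c,b[0]+b[2]/2,b[1]+b[3]/2,.042).round(4))
E
python3 - <<'E'
from h import *
vial(dict(np.load('side0.npz')));c=snap('side');vial(c)
for y in(.073,-.014,-.0276):print(y,proj(c,[.651,y,.045 if y==-.014 else .0416]),proj(c,[.571,y,.0416]))
E
```

```text
(238, 275, 45, 18) mid [0.6026 0.0754 0.042 ]
(231, 275, 9, 13) mid [0.6521 0.0768 0.042 ]
(278, 241, 16, 14) mid [ 0.5772 -0.0333  0.042 ]
(245, 239, 6, 12) mid [ 0.6575 -0.0297  0.042 ]
0.073 [236.6433105  280.31690306] [276.8504619  285.18174472]
-0.014 [248.79332833 249.25646877] [286.85863131 254.72524025]
-0.0276 [250.75596851 246.13812998] [288.3141373  250.29589629]
```

The side view puts the vial about 105 mm on from its start, ahead of the blade, so it has probably dropped into the dip. I'll back off, rise and check from nearby.

```bash
python3 -m jog '0 .004 0 0 0;0 .008 0 0 0;0 .01 0 0 0;0 .01 0 -.01 0;0 .01 0 -.03 0;0 .01 0 -.03 0;0 .02 0 -.035 0;0 .03 0 0 0;0 .03 0 0 0;0 0 0 0 0' | head -2
python3 - <<'E'
from h import *
rel([.6095,-.0056,.193]);c=snap('side');vial(c);np.savez('s7.npz',**c);t=snap('top');s=c['color']
a=cv2.resize(t['color'][165:245,230:405],(700,320),interpolation=cv2.INTER_CUBIC);b=cv2.resize(s[195:325,215:335],(260,280),interpolation=cv2.INTER_CUBIC)
w=snap('wrist')['color'];b2=cv2.resize(w,(373,280));e=np.zeros((280,700,3),np.uint8);e[:,:260]=b;e[:,300:673]=b2
cv2.imwrite('pics/s8.png',np.vstack([a,e])[:,:,::-1])
E
```

```text
t: 13.1
tool_pos: [0.6083, 0.1414, 0.302]
t 13.1 pos [0.6083 0.1414 0.302 ] yawY 1.62 zax [ 0.0026  0.003  -1.    ] shift [-0.1473 -0.0033  0.1085] F [ 0.2  0.5 -1.9] op 0.0296
(252, 241, 41, 17) mid [ 0.6036 -0.0243  0.042 ]
(251, 242, 1, 1) mid [ 0.6524 -0.0385  0.042 ]
```

View pics/s8.png

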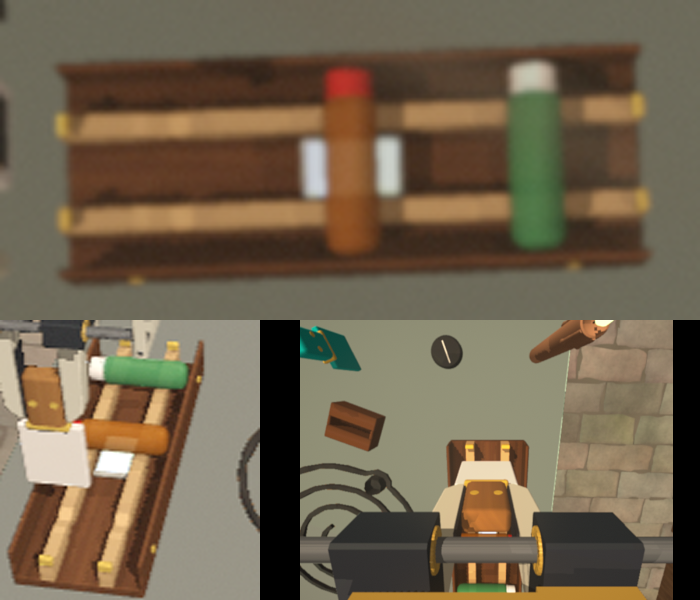

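The red vial lies across the lit pane at crop (351,160), square to the track. It has shifted 99.7 mm from its start, so it is in the middle dip. The white vial has not moved. Now I'll return the paddle.

```bash
python3 -m jog '0 0 0 0 6.9;0 0 0 0 6.9;0 0 0 0 6.8;0 0 0 0 0' | head -2
python3 - <<'E'
from h import *
rel([.415,.1508,.30])
E
```

```text
t: 13.58
tool_pos: [0.6087, 0.1344, 0.2996]
t 13.58 pos [0.6087 0.1344 0.2996] yawY -19.64 zax [-5.e-04 -4.e-04 -1.e+00] shift [-0.0497 -0.1879 -0.0003] F [-0.2 -0.5 -1.9] op 0.0295
```

```bash
python3 -m jog '0 -.01 -.0376 0 -.4;0 -.01 -.0376 0 0;0 -.01 -.0376 0 0;0 -.01 -.0376 0 0;0 -.0097 -.0375 0 0;0 0 0 0 0;0 0 0 0 0;0 0 0 0 0;0 0 0 0 0' | head -2
python3 - <<'E'
from h import *
rel([.415,.1508,.2])
E
```

```text
t: 14.33
tool_pos: [0.4159, 0.149, 0.3003]
t 14.33 pos [0.4159 0.149  0.3003] yawY -18.79 zax [ 1.1e-03  1.0e-04 -1.0e+00] shift [ 0.0014 -0.0015  0.1003] F [-0.1 -1.2 -0.4] op 0.0303
```

```bash
python3 -m jog '0 .0014 -.0015 .02 .4;0 0 0 .03 0;0 0 0 .03 0;0 0 0 .015 0;0 0 0 0 0;0 0 0 0 0;0 0 0 0 0;0 0 0 0 0' | head -2
python3 - <<'E'
from h import *
rel([.415,.1508,.1657])
E
```

```text
t: 15.0
tool_pos: [0.4153, 0.1513, 0.2067]
t 15.0 pos [0.4153 0.1513 0.2067] yawY -19.24 zax [ 2.8e-03  6.0e-04 -1.0e+00] shift [-0.0006 -0.0003  0.041 ] F [-0.3 -0.1 -0.5] op 0.0298
```

Everything lines up to within about 0.5 mm, so I'll insert it slowly.

```bash
python3 -m jog '0 -.0005 0 .004 0;0 0 0 .004 0;0 0 0 .004 0;0 0 0 .004 0;0 0 0 .004 0;0 0 0 .004 0;0 0 0 .004 0;0 0 0 .004 0;0 0 0 0 0;0 0 0 0 0' | head -4
python3 - <<'E'
from h import *
rel([.415,.1508,.1657])
E
```

```text
t: 15.83
tool_pos: [0.4135, 0.1506, 0.1724]
orientation: [-2.561, -1.819, 0.001]
force: [0.4, -0.3, -0.4]
t 15.83 pos [0.4135 0.1506 0.1724] yawY -19.24 zax [-7.e-04 -1.e-04 -1.e+00] shift [0.0007 0.0013 0.0067] F [ 0.4 -0.3 -0.4] op 0.0299
```

```bash
python3 -m jog '0 .0006 .0012 .002 0;0 0 0 .002 0;0 0 0 .002 0;0 0 0 .0005 0;0 0 0 0 0;0 0 0 0 0;0 0 0 0 0;0 0 0 0 0' | head -4
python3 - <<'E'
from h import *
rel([.415,.1508,.1657])
E
```

```text
t: 16.5
tool_pos: [0.4151, 0.1508, 0.1664]
orientation: [2.561, 1.819, 0.0]
force: [0.3, -0.1, -0.4]
t 16.5 pos [0.4151 0.1508 0.1664] yawY -19.24 zax [ 3.e-04  1.e-04 -1.e+00] shift [-0.0001 -0.0001  0.0007] F [ 0.3 -0.1 -0.4] op 0.0301
```

```bash
python3 -m jog '.45 0 0 .0005 0;.45 0 0 0 0;.45 0 0 0 0;.6 0 0 0 0;1 0 0 0 0;1 0 0 0 0;1 0 0 0 0;1 0 0 0 0;1 0 0 0 0;1 0 0 0 0' | tail -2
python3 -m jog '1 0 0 -.01 0;1 0 0 -.03 0;1 0 0 -.04 0;1 0 0 -.04 0;1 0 0 -.015 0;1 0 0 0 0;1 0 0 0 0;1 0 0 0 0' | head -2
python3 - <<'E'
from h import *
rel([.4154,.1505,.302]);w=snap('wrist')['color'];c=snap('side');s=c['color'];vial(c);t=snap('top')['color']
e=np.zeros((500,720,3),np.uint8);e[:270,:360]=cv2.resize(w[130:280,220:420],(360,270));e[:500,370:720]=cv2.resize(s[200:380,230:400],(350,500)[:2]);e[275:475,:360]=cv2.resize(t[165:245,230:405],(360,200))
cv2.imwrite('pics/end.png',e[:,:,::-1])
E
```

```text
opening: 0.0838
gripper_force: 0.0
t: 18.0
tool_pos: [0.4147, 0.1507, 0.3]
t 18.0 pos [0.4147 0.1507 0.3   ] yawY -19.24 zax [-1.1e-03 -3.0e-04 -1.0e+00] shift [ 0.0001  0.0008 -0.002 ] F [ 0.  -0.6  0.2] op 0.0929
(251, 241, 42, 17) mid [ 0.6047 -0.0241  0.042 ]
(244, 241, 8, 12) mid [ 0.6558 -0.0237  0.042 ]
```

View pics/end.png

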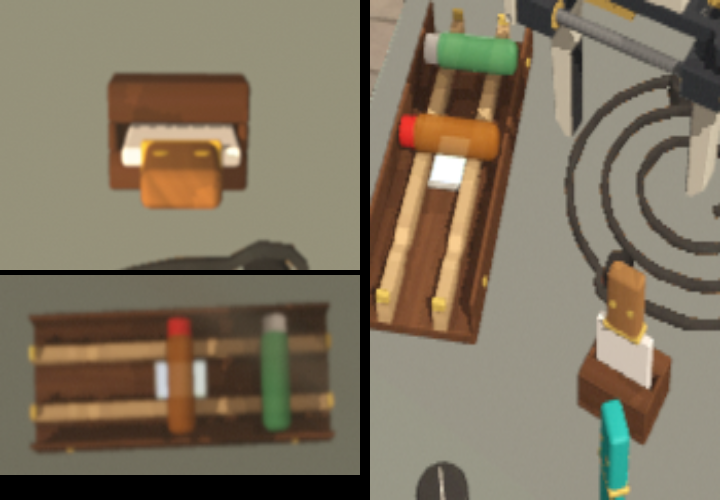

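The paddle is upright and seated in the slot, with the handle's far edge at v≈245 as at the start. The red vial is over the pane, the white vial has not moved, and the gripper is clear.

```bash
python3 -c "
from plant import robot
print(robot.close_job())"
```

```text
the job is handed in; nothing more can be done
None
```

I rolled the red-capped vial into the middle dip over the lit pane, put the paddle back upright in its stand and let go, then handed in the job at about 18 s; no verdict came back.

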